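Cover the sample tray, press it shut and slide it home

ROBOT

A 6-joint arm with a two-finger parallel gripper is mounted at the origin on a cart in front of the work surface, level with it; the furniture and walls round the work are solid. World frame = base frame: x ahead of the robot, y to its left, z up, the work surface at z = 0. Lengths are in m, angles in degrees, forces in N, time in s.
With the tool pointing down it reaches from about 0.3 to 0.75 m from the base axis. Payload 8.5 kg.
Tool frame: the origin (TCP) lies at the very end of the fingers, on their centre line; the grasp point (between the pads) lies 19 mm behind it (env.hold_point_z is the distance from the TCP to the grasp point, in m); z points along the fingers, y is the line along which they close (so a half turn about z gives the same grasp; the last joint's range is limited). The gripper opens to 85 mm and grips with 20 to 120 N. Pads are 22 mm wide; open, the fingers measure 114 mm over their backs; the gripper's body (76 mm by 85 mm) begins 54 mm behind the grasp point. The pads swing forward as they close: fully open they stand 13 mm farther back than shut.
Start: joints at [-84.987, 21.807, 74.336, -0, 83.858, -12.336], TCP at [0.164, -0.525, 0.231] pointing down, gripper open.
Joint ranges: [-178.18, 178.18], [-50.72, 133.34], [12.68, 142.11], [-81.47, 261.47], [9.98, 163.14], [-165.26, 165.26]. Speed limits (degrees/s): [136.94, 136.94, 180, 180, 180, 180].

INTERFACE

Orientations are given as a 3x3 rotation matrix whose columns are the frame's x, y, z axes.
In Python, from rig import env, optics gives the robot as it stands.
- The arm moves only by the shell command python3 -m jog 'ROWS' [OPENING] [FORCE]. ROWS is JSON, a list of rows, each an object with "linear": the shift along the tool's x, y, z in units of 40 mm (1.0 is 40 mm), a list of three; "roll": the turn about the tool's z in units of 5 degrees (1.0 is 5 degrees). A call has 1 to 12 rows; each row shifts and turns the commanded pose from where the row before left it, along the tool's axes as they then stand; what a row does not reach is not made up. A row lasts 1/12 s, in which the tool goes at most 41.7 mm and 7.16 degrees, less where a joint would pass 70% of its speed; a pose out of reach is approached as far as the arm can. A call is refused whole if a number of a shift passes 1 or a number of a turn 1, either way. A call with a gripper value outside its range is refused whole. OPENING is the opening, from -1 (shut) to 1 (fully open), set as the call begins (- or left out, the last holds). The fingers move at their own pace and stop on an object; FORCE is the grip in N (left out, the last holds). Time passes only in rows, so rows that do not move let the fingers close. It gives the time, the measured TCP pose, the force, the opening and the grip force at its end, in the units of the state.
- env.observe(): the state, without advancing time (a new reading comes with each control period).
- optics.get_image(name): name is "side" or "top"; returns the picture (400x640x3 uint8, red, green, blue); there is no depth.
- optics.calibration(name): a dict with "fov_y" (degrees; the focal length in pixels is half the picture's height over the tangent of half this angle, whatever the lens; pixels are square), "cx", "cy" (the principal point, pixels), "D" ([k1, k2, p1, p2, k3] as OpenCV has them; the pictures are not rectified), "T" (4x4, takes a point from camera to world coordinates). Camera axes: x right, y down, z forward; pixel columns grow to the right and rows downward; lengths in m; the calibration is good to about 2 mm. A picture is of the moment at which its call begins. calibration takes no time and is no camera call.
- env.close_job(): hands the job in; it is judged then, once.
The state is a dict: "time_s": time; "q": joint angles; "qvel": joint speeds; "joint_efforts": joint torques, N m; "position": TCP position; "tool_rot": TCP orientation; "ft_force": force on the tool from outside, world axes, zero at the start; "wrist_torque": the same for the moment, N m; "grip_width": finger opening in m; "gripper_force": force on a finger pad.
Only numpy, scipy, OpenCV 4.12 (cv2) and the standard library are available. Lean on these libraries where they do the work, as an engineer would, in place of code of your own. Each camera call takes 0.05 s, during which the arm holds its last target. There are 200 camera calls.

TASK

Take the longer of the two ridged cover plates, lay it in the recess of the metal sample tray that stands pulled out in front of the instrument, and press it down until it has snapped under both spring clips and lies flat and level. Then slide the covered tray into the instrument's slot, straight on until it is fully home against the stop inside. Leave the shorter cover and the other things on the worktop where they are.

Things in the scene. Friction and masses are not known exactly. Their poses are not given: they have to be found in the camera images.
- cover: The cover to use: the LONGER of two white ridged plates, 82 (x) x 70 (y) x 6 mm, 60 g, flat on the worktop at one of two places right of the tray. A ridge on its middle, 44 mm long (x), 12 wide (y), 18 high (top 24 mm above the underside): pinch it across the 12 mm. Origin: centre of the underside, z up. Fits either way round.
- short_cover: A second cover of the same make, only 58 (x) x 70 (y) mm with the same ridge: too short for the clips, not used, must stay where it lies. Origin: centre of the underside.
- tray: Aluminium sample tray, 112 (x) x 90 (y) mm, 0.3 kg, loose on the worktop between the instrument's rails. Origin: centre of the underside; x points into the instrument. Side rims 20 mm high, 37.5 to 45 mm from the middle in y; flat end walls 24 mm high, outer faces at x = -56 and +56 mm. A sprung steel clip at each end. Recess 87 x 75 mm: the cover has 2.5 mm of play each way.
- tray_seat (a point): Centre of the tray's recess floor, 12 mm above the tray's underside; axes as the tray. A seated cover has its origin here, its plate top 6 mm and its ridge top 24 mm above. A cover just laid on rests on the clips, its underside about 15 mm above this point.
- tray_near_nose (a point): Nose of the clip at the robot's end of the tray. The clip is 28 mm wide (y); it leans outward from the nose up to a lip 33 mm above the tray's underside, and the nose overhangs a seated cover's edge by 4 mm. Pressing the cover's middle straight down with about 5 to 15 N slides both clips outward (at most 6.5 mm); then they spring back over its edges and hold it.
- tray_far_nose (a point): Nose of the same clip at the instrument's end. Pressing down while pinching the ridge may slip in the fingers and leave the cover about 3 mm too high (not snapped in): finish by pressing on the ridge top, at its middle, with closed fingertips.
- tray_push_face (a point): Middle of the outer face of the tray's near end wall, 12 mm up: a flat upright face 90 mm wide, 24 mm high, to push on.
- bay: The instrument: white box 140 x 125 x 102 mm, fixed. Origin: on the worktop under the middle of the roof's front edge; x points into the slot, z up. Two rails 10 mm high, 95 mm apart, run from x = -100 mm into the slot. The tray starts with its origin at x = -71 to -61 mm, lined up with the rails, and is home at x = 66 mm (y = 0); it slides on the bare worktop.
- bay_mouth (a point): Middle of the roof's front edge, 40 mm above the worktop = height of the slot; slot 99 mm wide (a cover not pressed down is too high for it). At home the tray's near wall is 10 mm inside this edge: the last 50 mm are to be pushed (before that an upright tool will do) with closed fingertips leaning 20 to 45 degrees from vertical, pointing forward and down, the hand leaning back toward the robot.
- bay_stop (a point): The stop at the back of the slot, 122 mm in from the roof's front edge, 12 mm up; the tray's far wall rests against it at home.
- petri: Petri dish, 61 mm across, 14 mm high; origin at its underside; a bystander, leave it alone.
- vial: Small closed vial, 27 mm across, 58 mm high; origin at its underside; a bystander, leave it alone.
- tape_roll: Roll of tape lying flat, 69 mm across, 19 mm high; origin at its underside; a bystander, leave it alone.
- lid_jar: Jar with a screw lid, 55 mm across, 76 mm high; origin at its underside; a bystander, leave it alone.
- clip_orange: Small clip, 22 x 49 x 12 mm, lying flat; origin at its underside; a bystander, leave it alone.
There are look-alikes about, which are no part of the job. What is shaped like the tray but green or red is not meant.

How it is judged (in metres and radians):
On the way, in this order (a step that is already met when the one before it is completed fails the run):
1. the long cover lies flat in the tray's recess, snapped under both clips, with the tray still outside the slot (z of cover in the frame of tray between 0.01 and 0.014 m and angle between the z axis of cover and the z axis of tray, either way round below 0.035 rad and angle between the x axis of cover and the x axis of tray, either way round below 0.12 rad and x of cover in the frame of tray between -0.005 and 0.005 m and y of cover in the frame of tray between -0.005 and 0.005 m and x of tray in the frame of bay below -0.04 m), for 0.2 s.
2. the covered tray is fully home in the slot (x of tray in the frame of bay above 0.062 m and z of tray in the frame of bay below 0.004 m and angle between tray's own z axis and vertical below 0.04 rad and z of cover in the frame of tray between 0.01 and 0.014 m and angle between the z axis of cover and the z axis of tray, either way round below 0.035 rad and angle between the x axis of cover and the x axis of tray, either way round below 0.12 rad and x of cover in the frame of tray between -0.005 and 0.005 m and y of cover in the frame of tray between -0.005 and 0.005 m), for 0.2 s.
At the end, for the whole second after the job is handed in: The tray stands flat in the instrument's slot within 4 mm of its stop, the long cover lies level in the tray's recess (underside within 2 mm of the recess floor, level within 2 degrees, within 5 mm of the middle), and both are at rest and released (all of step 2 and linear speed of each of tray, cover below 0.01 m/s); the robot touches nothing.
It fails at once if the shorter cover is moved more than 20 mm (distance of short_cover from where it was at the start of the episode above 0.02 m).
It fails at once if a bystander (dish, vial, tape roll, jar or small clip) is moved more than 20 mm (distance of any of petri, vial, tape_roll, lid_jar, clip_orange from where it was at the start of the episode above 0.02 m).
It also fails if it takes over 61 s, if anything falls off the work surface, if the arm or the gripper's body presses on something with over 40 N, if the wrist force passes 120 N, or if a joint passes its speed limit or range.

## Working session

There is one attempt and no reset: what is moved stays moved. The work goes in short steps, Python scripts to look and compute and a shell command to move; the robot and the scene stay as the last step left them, time stands still between calls to the robot, and variables do not carry over. Pictures are saved under pics/ and viewed, at most 10 in all, crops included, and the job is handed in when it is done.

```bash
ls; mkdir -p pics
cat > h.py <<'E'
import numpy as np, cv2
from rig import env, optics
def K(n):
    c=optics.calibration(n); f=200/np.tan(np.radians(c["fov_y"])/2)
    return np.array([[f,0,c["cx"]],[0,f,c["cy"]],[0,0,1.]]),np.array(c["D"],float),np.array(c["T"],float)
def ray(n,uv):
    k,D,T=K(n); p=cv2.undistortPoints(np.array(uv,float).reshape(-1,1,2),k,D).reshape(-1,2)
    d=np.c_[p,np.ones(len(p))]@T[:3,:3].T; return T[:3,3],d
def plane(n,uv,z):
    o,d=ray(n,uv); return o+d*((z-o[2])/d[:,2])[:,None]
def tri(a,ua,b,ub):
    o1,d1=ray(a,ua);o2,d2=ray(b,ub);out=[]
    for x,y in zip(d1,d2):
        s=np.linalg.lstsq(np.c_[x,-y],o2-o1,rcond=None)[0]
        p,q=o1+x*s[0],o2+y*s[1]; out.append([*((p+q)/2),np.linalg.norm(p-q)])
    return np.array(out)
def proj(n,P):
    k,D,T=K(n);R=T[:3,:3].T
    return cv2.projectPoints(np.array(P,float).reshape(-1,1,3),cv2.Rodrigues(R)[0],-R@T[:3,3],k,D)[0].reshape(-1,2)
def snap(n,f):
    im=np.ascontiguousarray(optics.get_image(n)[:,:,::-1]); cv2.imwrite('pics/'+f,im); return im
E
python3 - <<'E'
from h import *
np.set_printoptions(precision=3,suppress=True)
for n in("side","top"): snap(n,n+"0.png"); print(n,K(n))
print(env.observe(),env.hold_point_z)
E
```

```text
pics
side (array([[405.893,   0.   , 329.165],
       [  0.   , 405.893, 201.274],
       [  0.   ,   0.   ,   1.   ]]), array([-0.009,  0.   ,  0.   ,  0.   ,  0.   ]), array([[-0.861, -0.289,  0.419,  0.032],
       [-0.509,  0.474, -0.719,  0.992],
       [ 0.009, -0.832, -0.555,  0.764],
       [ 0.   ,  0.   ,  0.   ,  1.   ]]))
top (array([[406.606,   0.   , 326.852],
       [  0.   , 406.606, 192.142],
       [  0.   ,   0.   ,   1.   ]]), array([-0.047,  0.   ,  0.   ,  0.   ,  0.   ]), array([[-0.025, -0.986,  0.165,  0.374],
       [-1.   ,  0.024, -0.011,  0.097],
       [ 0.007, -0.165, -0.986,  1.207],
       [ 0.   ,  0.   ,  0.   ,  1.   ]]))
{'time_s': 0.1, 'q': array([-84.987,  21.839,  74.377,   0.002,  83.857, -12.337]), 'qvel': array([ 0.049, -0.053, -0.157,  0.001,  0.015,  0.021]), 'joint_efforts': array([  0.003, -44.922, -23.165,  -0.   ,   0.004,  -0.   ]), 'position': array([ 0.164, -0.525,  0.231]), 'tool_rot': array([[ 0.955,  0.298, -0.   ],
       [ 0.298, -0.955,  0.001],
       [ 0.   , -0.001, -1.   ]]), 'ft_force': array([-0.028,  0.439, -0.332]), 'wrist_torque': array([-0.003, -0.   , -0.002]), 'gripper_force': 0.0, 'grip_width': 0.08542626372038695} 0.0187
```

View pics/top0.png

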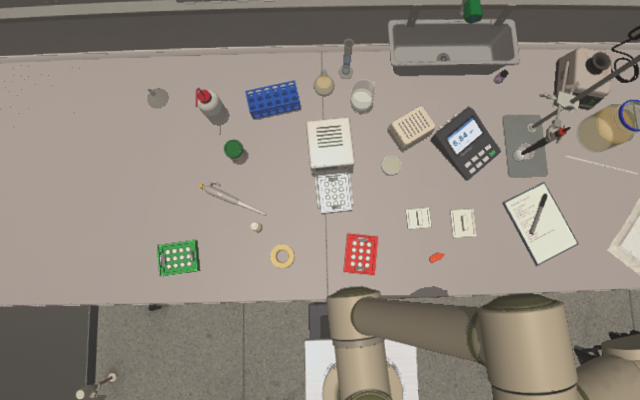

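View pics/side0.png

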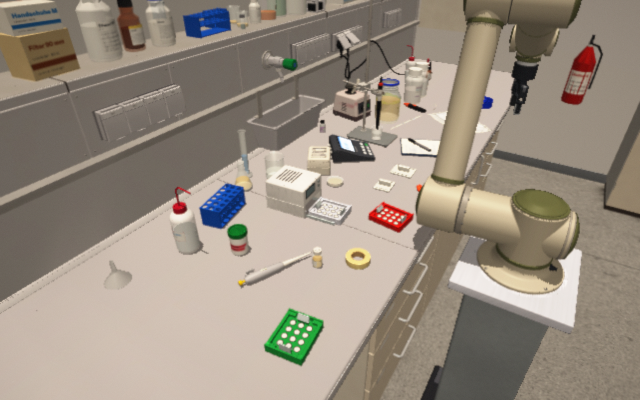

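The top view shows the metal tray at (335,193), the instrument at (330,145), and two white ridged covers at (419,218) and (463,223). The red (361,254) and green (178,258) trays are look-alikes. I'll enlarge the covers and tray to tell them apart.

Run:
```python
from h import *
np.set_printoptions(precision=4,suppress=True)
t=cv2.imread('pics/top0.png'); s=cv2.imread('pics/side0.png')
a=cv2.resize(t[110:245,300:490],None,fx=4.2,fy=4.2,interpolation=cv2.INTER_CUBIC)[:,:798]
cv2.imwrite('pics/topc.png',a)
b=cv2.resize(s[155:235,250:425],None,fx=4.5,fy=4.5,interpolation=cv2.INTER_CUBIC); cv2.imwrite('pics/sidec.png',b)
for n,im,box in(("top",t,(400,200,485,245)),("side",s,(365,160,420,195))):
    x0,y0,x1,y1=box; c=im[y0:y1,x0:x1].astype(int)
    # whiter than worktop
    hsv=cv2.cvtColor(im[y0:y1,x0:x1],cv2.COLOR_BGR2HSV); print(n,'bg',np.median(c.reshape(-1,3),0))
    m=((c.min(2)>np.median(c.reshape(-1,3),0).min()+22)).astype('uint8')
    m=cv2.morphologyEx(m,cv2.MORPH_CLOSE,np.ones((5,5)))
    for k in cv2.findContours(m,0,2)[0]:
        if cv2.contourArea(k)<60: continue
        (u,v),wh,an=cv2.minAreaRect(k); bp=cv2.boxPoints(((u+x0,v+y0),wh,an))
        print((u+x0,v+y0),wh,an); W=plane(n,bp,.006); print(W[:,:2],W.mean(0),np.linalg.norm(np.diff(W,axis=0),axis=1))
```

```text
top bg [153. 162. 174.]
(463.060977935791, 222.5487823486328) (27.607885360717773, 22.528034210205078) 83.6598129272461
[[ 0.5116 -0.2847]
 [ 0.5174 -0.3532]
 [ 0.4352 -0.3556]
 [ 0.4297 -0.2878]] [ 0.4735 -0.3203  0.006 ] [0.0688 0.0822 0.068 ]
(418.1639347076416, 217.80327987670898) (19.736791610717773, 23.17715072631836) 84.80557250976562
[[ 0.5182 -0.1506]
 [ 0.5228 -0.2204]
 [ 0.4639 -0.2219]
 [ 0.4596 -0.1527]] [ 0.4911 -0.1864  0.006 ] [0.0699 0.0589 0.0693]
side bg [183. 195. 211.]
(383.9117660522461, 184.35294342041016) (18.432706832885742, 9.943960189819336) 14.03624439239502
[[ 0.515  -0.1506]
 [ 0.5366 -0.2169]
 [ 0.4673 -0.2218]
 [ 0.4486 -0.1563]] [ 0.4919 -0.1864  0.006 ] [0.0697 0.0694 0.068 ]
(402.8921203613281, 169.9045648574829) (22.931976318359375, 9.662349700927734) 14.931416511535645
[[ 0.5081 -0.2842]
 [ 0.5296 -0.3584]
 [ 0.4377 -0.3588]
 [ 0.4202 -0.2863]] [ 0.4739 -0.3219  0.006 ] [0.0772 0.0919 0.0746]
```

View pics/topc.png

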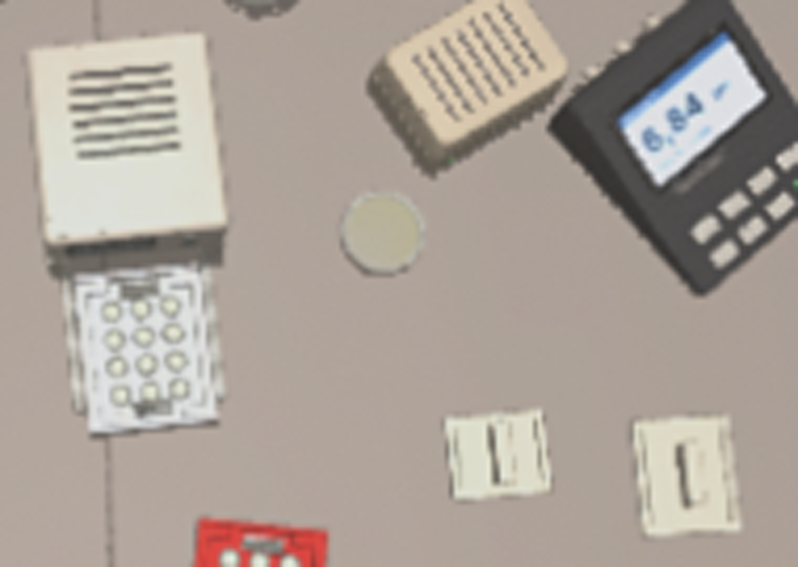

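View pics/sidec.png

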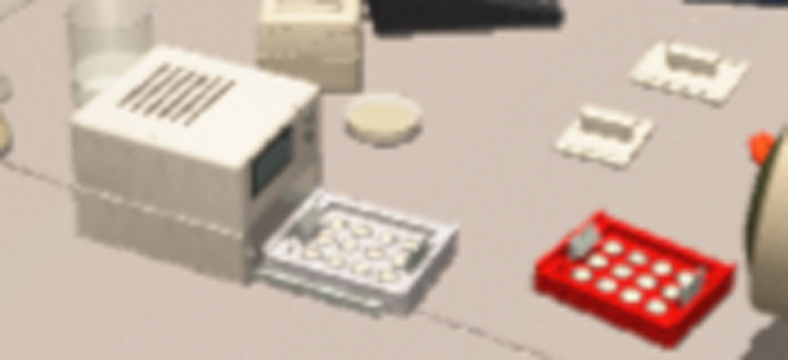

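The long cover is the right one, at top pixel (463,223): it measures 82 x 69 mm on the plane, against 59 x 70 mm for the one at (418,218). The crop confirms this. Next I need finer views of the ridge and tray.

Run:
```python
from h import *
t=cv2.imread('pics/top0.png'); s=cv2.imread('pics/side0.png')
def crop(im,x0,y0,w,h,k):
    c=cv2.resize(im[y0:y0+h,x0:x0+w],None,fx=k,fy=k,interpolation=cv2.INTER_CUBIC)
    for i in range(0,w,5):
        cv2.line(c,(i*k+k//2,0),(i*k+k//2,4 if (x0+i)%10 else 9),(0,0,255),1)
        if (x0+i)%10==0: cv2.putText(c,str(x0+i),(i*k,20),0,.35,(0,0,255),1)
    for j in range(0,h,5):
        cv2.line(c,(0,j*k+k//2),(9,j*k+k//2),(0,0,255),1)
        if (y0+j)%10==0: cv2.putText(c,str(y0+j),(10,j*k+8),0,.35,(0,0,255),1)
    return cv2.copyMakeBorder(c,0,300-c.shape[0],0,400-c.shape[1],0)
A=crop(t,305,160,50,60//1-10,6); A=crop(t,305,162,66,50,6)
B=crop(t,440,203,50,37,8); C=crop(s,300,190,57,37,7); D=crop(s,383,157,40,30,10)
cv2.imwrite('pics/comp.png',np.vstack([np.hstack([A,B]),np.hstack([C,D])]))
```

```text
(no output)
```

View pics/comp.png

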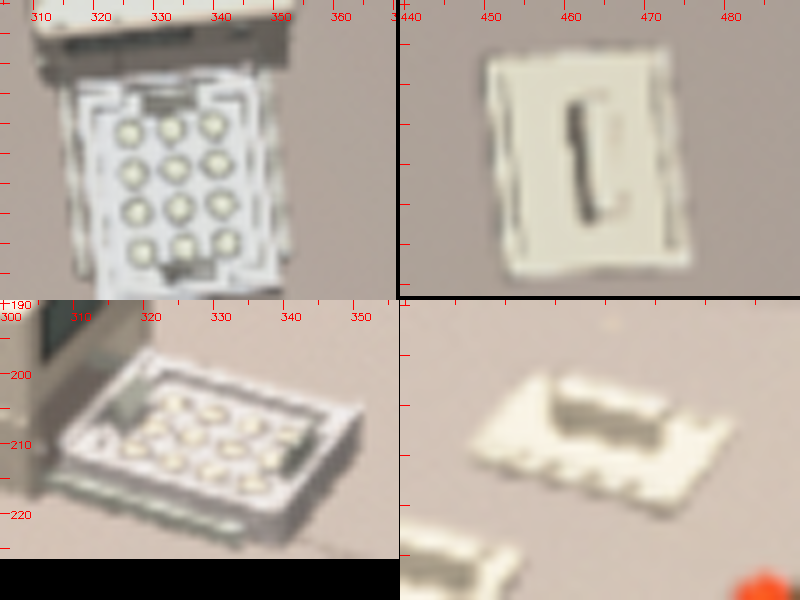

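Composite: tray wells (3 x 4 bright discs) run from about (326,183) to (340,203) in the top view. The ridge's dark side face runs (462,215)–(464,229) in the top view. In the side view the ridge top spans (398,165)–(410,170). I'll measure the wells and cover from both views.

```bash
cat > m.py <<'E'
from h import *
np.set_printoptions(precision=4,suppress=True)
t=cv2.imread('pics/top0.png'); s=cv2.imread('pics/side0.png')
def wells(im,box,k,amin,amax):
    x0,y0,x1,y1=box; c=cv2.resize(im[y0:y1,x0:x1],None,fx=k,fy=k,interpolation=cv2.INTER_CUBIC)
    L=cv2.cvtColor(c,cv2.COLOR_BGR2LAB)[:,:,2].astype(int)
    m=(L>L.min()+0.62*(np.percentile(L,98)-L.min())).astype('uint8')
    n,l,st,ce=cv2.connectedComponentsWithStats(m)
    return [( (ce[i][0]+.5)/k+x0-.5,(ce[i][1]+.5)/k+y0-.5,st[i][4]/k/k) for i in range(1,n) if amin<st[i][4]/k/k<amax]
for n,im,box in(("top",t,(322,179,346,206)),("side",s,(316,201,345,220))):
    w=np.array(wells(im,box,6,3,30)); print(n,len(w)); print(np.c_[w,plane(n,w[:,:2],.013)[:,:2]])
# cover edges: quad by line fits, top view
x0,y0=440,200; c=t[y0:245,x0:490]; k=8
c=cv2.resize(c,None,fx=k,fy=k,interpolation=cv2.INTER_CUBIC)
m=(c.min(2)>176).astype('uint8'); m=cv2.morphologyEx(m,cv2.MORPH_CLOSE,np.ones((41,41)))
q=max(cv2.findContours(m,0,1)[0],key=cv2.contourArea)[:,0].astype(float)
W=plane("top",(q+.5)/k-.5+[x0,y0],.006)[:,:2]
r=cv2.minAreaRect(W.astype(np.float32)*1000); print(r)
# side faces
mu=W.mean(0)
for nm,sel in(("left",(W[:,1]>mu[1]+.03)&(abs(W[:,0]-mu[0])<.03)),("right",(W[:,1]<mu[1]-.03)&(abs(W[:,0]-mu[0])<.03)),("far",(W[:,0]>mu[0]+.035)&(abs(W[:,1]-mu[1])<.025)),("near",(W[:,0]<mu[0]-.035)&(abs(W[:,1]-mu[1])<.025))):
    l=cv2.fitLine(W[sel].astype(np.float32),cv2.DIST_HUBER,0,.001,.001).ravel(); print(nm,np.degrees(np.arctan2(l[1],l[0])),l[2:])
print(proj("side",[[.4735,-.3205,.024]]),tri("top",[[464.8,221.3]],"side",[[404,167.3]]))
E
python3 m.py
```

```text
top 12
[[333.0802 182.7891  14.5556   0.6017   0.064 ]
 [340.0995 182.3062  13.5      0.6026   0.043 ]
 [326.1685 183.7293  12.9444   0.5993   0.0848]
 [340.8393 188.7596  13.5278   0.583    0.0414]
 [333.8969 189.6076  12.4167   0.5809   0.0622]
 [326.8003 190.4391  12.6111   0.5789   0.0834]
 [341.5399 195.5169  13.1111   0.5626   0.04  ]
 [334.5652 196.1854  13.25     0.5611   0.0608]
 [327.5125 196.8883  12.75     0.5595   0.0818]
 [342.3252 202.0486  12.25     0.5429   0.0382]
 [335.4609 203.0833  15.0833   0.5403   0.0587]
 [328.2977 203.6115  13.       0.5393   0.08  ]]
side 13
[[342.126  201.1741   6.8333   0.5619  -0.0028]
 [324.2299 204.3692   7.6111   0.603    0.0445]
 [329.9292 205.8538   7.3611   0.5826   0.0422]
 [321.4239 207.5366   8.9167   0.6013   0.0649]
 [335.4144 207.4829   6.0833   0.5625   0.041 ]
 [340.7933 208.9189   6.1944   0.5436   0.039 ]
 [326.9808 209.2481   7.3611   0.5809   0.0639]
 [318.6493 210.713    8.1389   0.5995   0.0849]
 [332.6161 210.7603   7.6389   0.561    0.0618]
 [324.1733 212.5397   7.       0.5791   0.0844]
 [338.1404 212.4963   6.9722   0.541    0.0609]
 [329.6125 214.1701   7.4722   0.5597   0.0831]
 [335.5959 215.7544   8.4722   0.5391   0.0806]]
((472.9609375, -319.9754333496094), (83.01469421386719, 70.04292297363281), 1.906928300857544)
left 2.0780537 [ 0.4776 -0.2859]
right 1.716443 [ 0.474  -0.3536]
far -88.83733 [ 0.5129 -0.3226]
near -85.72631 [ 0.4334 -0.3226]
[[403.2554 165.8121]] [[ 0.4735 -0.323   0.0166  0.0053]]
```

```bash
python3 - <<'E'
exec(open('m.py').read().split('# cover edges')[0].replace('print(','(lambda *a:0)('))
T=np.array(wells(t,(322,179,346,206),6,3,30))[:,:2]; S=np.array(wells(s,(316,201,345,220),6,3,30))[:,:2]
P=plane("top",T,.013);Q=plane("side",S,.013)
j=[np.argmin(np.linalg.norm(Q-p,axis=1)) for p in P]
X=tri("top",T,"side",S[j]); print(X, X.mean(0)); print('plane mean',P.mean(0))
E
python3 -m jog '[{"linear":[0,0,0],"roll":1},{"linear":[0,0,0],"roll":1},{"linear":[0,0,0],"roll":1}]' 1 60
```

```text
[[0.6018 0.064  0.0123 0.    ]
 [0.6033 0.0432 0.012  0.0009]
 [0.5995 0.0848 0.0129 0.0003]
 [0.5831 0.0414 0.0124 0.0001]
 [0.5815 0.0623 0.0117 0.0006]
 [0.5793 0.0835 0.0123 0.0005]
 [0.5629 0.04   0.0123 0.0004]
 [0.5613 0.0608 0.0123 0.0003]
 [0.5599 0.0819 0.0121 0.0007]
 [0.5434 0.0384 0.0126 0.0009]
 [0.5412 0.059  0.0116 0.0015]
 [0.5394 0.08   0.0125 0.0001]] [0.5714 0.0616 0.0122 0.0005]
plane mean [0.571  0.0615 0.013 ]
time_s: 0.35
position: [0.164, -0.5248, 0.2309]
tool_rot: [[0.999, 0.037, -0.0], [0.037, -0.999, 0.001], [-0.0, -0.001, -1.0]]
ft_force: [-0.2, -0.3, -0.5]
grip_width: 0.0852
gripper_force: 0.0
```

The wells triangulate to a floor height of 12.2 mm, which matches the 12 mm given. Tray centre is (0.571, 0.0615), yaw about 4.6°. Moving over the cover.

```bash
python3 -m jog '[{"linear":[0.79,-0.48,0]},{"linear":[0.79,-0.48,0]},{"linear":[0.79,-0.48,0]},{"linear":[0.79,-0.48,0]},{"linear":[0.79,-0.48,0]},{"linear":[0.79,-0.48,0]},{"linear":[0.79,-0.48,0]},{"linear":[0.79,-0.48,0]},{"linear":[0.79,-0.48,0.2]},{"linear":[0.79,-0.48,0.8]},{"linear":[0,0,0.8]},{"linear":[0,0,0.8]}]'
```

```text
invalid input
```

```bash
python3 -m jog '[{"linear":[0.79,-0.48,0],"roll":0},{"linear":[0.79,-0.48,0],"roll":0},{"linear":[0.79,-0.48,0],"roll":0},{"linear":[0.79,-0.48,0],"roll":0},{"linear":[0.79,-0.48,0],"roll":0},{"linear":[0.79,-0.48,0],"roll":0},{"linear":[0.79,-0.48,0],"roll":0},{"linear":[0.79,-0.48,0],"roll":0},{"linear":[0.79,-0.48,0.2],"roll":0},{"linear":[0.79,-0.48,0.5],"roll":0},{"linear":[0,0,0.8],"roll":0},{"linear":[0,0,0.8],"roll":0}]'; python3 -m jog '[{"linear":[0,0,0.6],"roll":0},{"linear":[0,0,0],"roll":0},{"linear":[0,0,0],"roll":0}]'
```

```text
time_s: 1.35
position: [0.4731, -0.3189, 0.1385]
tool_rot: [[0.999, 0.044, 0.001], [0.044, -0.999, -0.001], [0.001, 0.001, -1.0]]
ft_force: [0.3, -0.6, -0.4]
grip_width: 0.0855
gripper_force: 0.0
time_s: 1.6
position: [0.4714, -0.3202, 0.1151]
tool_rot: [[0.999, 0.041, -0.002], [0.041, -0.999, 0.002], [-0.001, -0.002, -1.0]]
ft_force: [0.3, 0.2, 0.5]
grip_width: 0.0853
gripper_force: 0.0
```

```bash
python3 -m jog '[{"linear":[0.04,0,0.5],"roll":0},{"linear":[0,0,0.6],"roll":0},{"linear":[0,0,0.6],"roll":0},{"linear":[0,0,0.5],"roll":0},{"linear":[0,0,0.3],"roll":0},{"linear":[0,0,0.14],"roll":0},{"linear":[0,0,0],"roll":0},{"linear":[0,0,0],"roll":0}]'
python3 - <<'E'
from h import *
snap("side","g0.png"); snap("top","g0t.png")
E
python3 -m jog '[{"linear":[0,0,0],"roll":0},{"linear":[0,0,0],"roll":0},{"linear":[0,0,0],"roll":0},{"linear":[0,0,0],"roll":0},{"linear":[0,0,0],"roll":0},{"linear":[0,0,0],"roll":0},{"linear":[0,0,0],"roll":0},{"linear":[0,0,0],"roll":0},{"linear":[0,0,0],"roll":0},{"linear":[0,0,0],"roll":0}]' -1 60
```

```text
time_s: 2.27
position: [0.4738, -0.3211, 0.0114]
tool_rot: [[0.999, 0.041, 0.002], [0.041, -0.999, -0.002], [0.002, 0.002, -1.0]]
ft_force: [1.0, -0.5, 0.3]
grip_width: 0.0857
gripper_force: 0.0
time_s: 3.2
position: [0.4733, -0.3204, 0.0101]
tool_rot: [[0.999, 0.041, 0.0], [0.041, -0.999, -0.0], [0.0, 0.0, -1.0]]
ft_force: [-0.9, 0.1, 3.9]
grip_width: 0.0102
gripper_force: 60.7
```

```bash
python3 -m jog '[{"linear":[0,0,-0.3],"roll":0},{"linear":[0,0,-0.6],"roll":0},{"linear":[0,0,-0.8],"roll":0},{"linear":[0,0,-0.7],"roll":0},{"linear":[0,0,-0.4],"roll":-0.45},{"linear":[0,0,0],"roll":0},{"linear":[0,0,0],"roll":0}]'
python3 -m jog '[{"linear":[0.16,-0.45,0],"roll":0},{"linear":[0.32,-0.9,0],"roll":0},{"linear":[0.32,-0.9,0],"roll":0},{"linear":[0.32,-0.9,0],"roll":0},{"linear":[0.32,-0.9,0],"roll":0},{"linear":[0.32,-0.9,0],"roll":0},{"linear":[0.32,-0.9,0],"roll":0},{"linear":[0.32,-0.9,0],"roll":0},{"linear":[0.32,-0.9,0],"roll":0},{"linear":[0.32,-0.9,0],"roll":0},{"linear":[0.17,-0.77,0],"roll":0},{"linear":[0,0,0],"roll":0}]'
python3 -m jog '[{"linear":[0,0,0],"roll":0},{"linear":[0,0,0],"roll":0}]'
python3 - <<'E'
from h import *
a=snap("side","c1.png"); b=snap("top","c1t.png")
np.set_printoptions(precision=4,suppress=True)
print(env.observe()['position'],env.observe()['tool_rot'])
cv2.imwrite('pics/c1c.png',np.hstack([cv2.resize(a[140:240,270:400],None,fx=3,fy=3,interpolation=2),cv2.resize(b[130:230,270:400],None,fx=3,fy=3,interpolation=2)]))
E
```

```text
time_s: 3.78
position: [0.4732, -0.3202, 0.1218]
tool_rot: [[0.997, 0.08, 0.0], [0.08, -0.997, -0.0], [0.0, 0.0, -1.0]]
ft_force: [0.2, 0.6, -0.9]
grip_width: 0.0104
gripper_force: 60.2
time_s: 4.78
position: [0.5706, 0.0668, 0.1197]
tool_rot: [[0.996, 0.084, -0.003], [0.084, -0.996, 0.002], [-0.003, -0.002, -1.0]]
ft_force: [-0.5, -0.1, -0.9]
grip_width: 0.0102
gripper_force: 60.2
time_s: 4.95
position: [0.5707, 0.0612, 0.1205]
tool_rot: [[0.997, 0.08, -0.003], [0.08, -0.997, -0.0], [-0.003, -0.0, -1.0]]
ft_force: [0.7, 0.1, -0.9]
grip_width: 0.0108
gripper_force: 60.2
[0.571  0.0604 0.1211] [[ 0.9969  0.0784 -0.0014]
 [ 0.0784 -0.9969 -0.    ]
 [-0.0014 -0.0001 -1.    ]]
```

View pics/c1c.png

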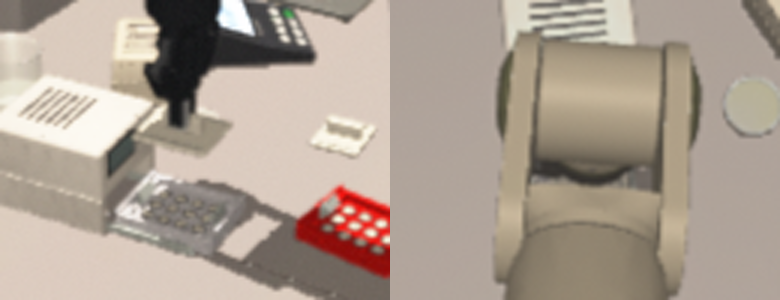

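The cover hangs level in the fingers over the tray; its visible plate corners in the side image are near (313,185) and (347,183). I'll check the offset along x against projected corners.

Run:
```python
from h import *
np.set_printoptions(precision=1,suppress=True)
c=np.array([.571,.0604,.1165]); R=np.array([[.9969,-.0784],[.0784,.9969]])
for z in(.117,.111):
  P=[np.r_[c[:2]+R@[x,y],z] for x,y in((-.041,-.035),(.041,-.035),(.041,.035),(-.041,.035))]
  print(proj("side",P))
im=cv2.imread('pics/c1.png')
k=10;x0,y0=310,172
a=cv2.resize(im[y0:y0+28,x0:x0+42],None,fx=k,fy=k,interpolation=cv2.INTER_CUBIC)
for z,col in((.117,(0,0,255)),(.111,(0,255,0))):
  P=[np.r_[c[:2]+R@[x,y],z] for x,y in((-.041,-.035),(.041,-.035),(.041,.035),(-.041,.035))]
  q=((proj("side",P)-[x0,y0]+.5)*k).astype(int); cv2.polylines(a,[q],True,col,1)
cv2.imwrite('pics/c1z.png',a)
```

```text
[[347.2 179.9]
 [323.8 174. ]
 [313.5 184.2]
 [337.7 190.6]]
[[347.2 181.6]
 [323.8 175.6]
 [313.5 185.8]
 [337.7 192.3]]
```

View pics/c1z.png

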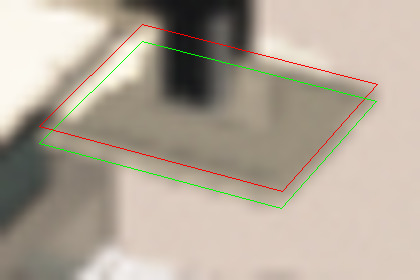

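The projected plate outline matches the image to within about 1 mm, so the cover is centred in the fingers. Lowering.

```bash
python3 -m jog '[{"linear":[0.01,-0.03,0.4],"roll":0},{"linear":[0,0,0.6],"roll":0},{"linear":[0,0,0.5],"roll":0},{"linear":[0,0,0.4],"roll":0},{"linear":[0,0,0.1],"roll":0},{"linear":[0,0,0],"roll":0},{"linear":[0,0,0],"roll":0},{"linear":[0,0,0],"roll":0}]'
python3 -m jog '[{"linear":[0,0,0.05],"roll":0},{"linear":[0,0,0.05],"roll":0},{"linear":[0,0,0.05],"roll":0},{"linear":[0,0,0],"roll":0},{"linear":[0,0,0],"roll":0},{"linear":[0,0,0],"roll":0}]'
```

```text
time_s: 5.72
position: [0.5722, 0.0624, 0.043]
tool_rot: [[0.997, 0.08, 0.002], [0.08, -0.997, -0.0], [0.002, 0.0, -1.0]]
ft_force: [0.1, 0.6, -0.9]
grip_width: 0.0105
gripper_force: 60.2
time_s: 6.22
position: [0.5717, 0.0628, 0.0361]
tool_rot: [[0.997, 0.08, 0.0], [0.08, -0.997, -0.0], [0.0, 0.0, -1.0]]
ft_force: [-0.1, -0.4, 3.2]
grip_width: 0.0101
gripper_force: 60.6
```

```bash
python3 -m jog '[{"linear":[0,0.02,0.05],"roll":0},{"linear":[0,0,0.05],"roll":0},{"linear":[0,0,0.05],"roll":0},{"linear":[0,0,0],"roll":0},{"linear":[0,0,0],"roll":0}]'
python3 -m jog '[{"linear":[0,0,0.05],"roll":0},{"linear":[0,0,0.05],"roll":0},{"linear":[0,0,0.05],"roll":0},{"linear":[0,0,0],"roll":0},{"linear":[0,0,0],"roll":0}]'
python3 -m jog '[{"linear":[0,0,0.05],"roll":0},{"linear":[0,0,0],"roll":0},{"linear":[0,0,0],"roll":0}]'
```

```text
time_s: 6.63
position: [0.5725, 0.062, 0.0309]
tool_rot: [[0.997, 0.08, 0.003], [0.08, -0.997, -0.0], [0.003, 0.0, -1.0]]
ft_force: [-1.2, -0.6, 7.9]
grip_width: 0.0101
gripper_force: 61.5
time_s: 7.05
position: [0.5711, 0.0621, 0.0232]
tool_rot: [[0.997, 0.08, -0.002], [0.08, -0.997, 0.0], [-0.002, -0.0, -1.0]]
ft_force: [-0.4, 0.4, -4.2]
grip_width: 0.0102
gripper_force: 59.7
time_s: 7.3
position: [0.5713, 0.0621, 0.0221]
tool_rot: [[0.997, 0.08, -0.001], [0.08, -0.997, 0.0], [-0.001, -0.0, -1.0]]
ft_force: [-4.2, -0.1, 4.7]
grip_width: 0.0104
gripper_force: 60.8
```

```bash
python3 -m jog '[{"linear":[0,0,0],"roll":0},{"linear":[0,0,0],"roll":0},{"linear":[0,0,0],"roll":0},{"linear":[0,0,0],"roll":0},{"linear":[0,0,-0.3],"roll":0},{"linear":[0,0,-0.5],"roll":0},{"linear":[0,0,0],"roll":0}]' -0.3
python3 -m jog '[{"linear":[0,0,0],"roll":0},{"linear":[0,0,0],"roll":0},{"linear":[0,0,0],"roll":0},{"linear":[0,0,0],"roll":0},{"linear":[0,0,0],"roll":0},{"linear":[0,0,0],"roll":0}]' -1
```

```text
time_s: 7.88
position: [0.5733, 0.0619, 0.0568]
tool_rot: [[0.997, 0.08, 0.005], [0.08, -0.997, -0.0], [0.005, 0.001, -1.0]]
ft_force: [0.8, 0.7, 1.1]
grip_width: 0.0295
gripper_force: 0.0
time_s: 8.38
position: [0.5715, 0.062, 0.0535]
tool_rot: [[0.997, 0.08, -0.001], [0.08, -0.997, 0.0], [-0.001, -0.0, -1.0]]
ft_force: [0.2, 0.8, -0.0]
grip_width: -0.0003
gripper_force: 0.0
```

Pressing on the ridge top (expected at z = 0.036 when seated).

```bash
python3 -m jog '[{"linear":[0,0,0.2],"roll":0},{"linear":[0,0,0.13],"roll":0},{"linear":[0,0,0.05],"roll":0},{"linear":[0,0,0.05],"roll":0},{"linear":[0,0,0],"roll":0},{"linear":[0,0,0],"roll":0}]'
python3 -m jog '[{"linear":[0,0,0.04],"roll":0},{"linear":[0,0,0],"roll":0},{"linear":[0,0,0],"roll":0}]'
```

```text
time_s: 8.88
position: [0.5717, 0.062, 0.0366]
tool_rot: [[0.997, 0.08, 0.0], [0.08, -0.997, 0.0], [0.0, -0.0, -1.0]]
ft_force: [0.2, -0.0, 0.3]
grip_width: 0.0001
gripper_force: 0.0
time_s: 9.13
position: [0.5719, 0.062, 0.0361]
tool_rot: [[0.997, 0.08, 0.001], [0.08, -0.997, -0.0], [0.001, 0.0, -1.0]]
ft_force: [-2.6, 0.1, 8.7]
grip_width: -0.0003
gripper_force: 4.3
```

```bash
python3 -m jog '[{"linear":[0,0,0.04],"roll":0},{"linear":[0,0,0.03],"roll":0},{"linear":[0,0,0],"roll":0},{"linear":[0,0,0],"roll":0}]'
python3 -m jog '[{"linear":[0,0,-0.3],"roll":0},{"linear":[0,0,-0.7],"roll":0},{"linear":[-0.6,0,-0.6],"roll":0},{"linear":[-0.9,0,0],"roll":0},{"linear":[-0.9,0,0],"roll":0},{"linear":[-0.6,0,0],"roll":0},{"linear":[0,0,0],"roll":0},{"linear":[0,0,0],"roll":0}]'
python3 -m jog '[{"linear":[-0.8,0,0],"roll":0},{"linear":[-0.8,0,0],"roll":0},{"linear":[-0.5,0,0],"roll":0},{"linear":[0,0,0],"roll":0},{"linear":[0,0,0],"roll":0}]'
python3 - <<'E'
from h import *
a=snap("side","d.png"); b=snap("top","dt.png")
cv2.imwrite('pics/dc.png',np.hstack([cv2.resize(a[180:230,290:365],None,fx=5,fy=5,interpolation=2),cv2.resize(b[150:220,300:365],None,fx=5,fy=5,interpolation=2)[:250]]))
E
```

```text
time_s: 9.47
position: [0.5719, 0.062, 0.0359]
tool_rot: [[0.997, 0.081, 0.003], [0.081, -0.997, -0.001], [0.003, 0.001, -1.0]]
ft_force: [-11.7, 0.4, 33.8]
grip_width: -0.0002
gripper_force: 16.5
time_s: 10.13
position: [0.4517, 0.0524, 0.0968]
tool_rot: [[0.997, 0.08, 0.001], [0.08, -0.997, -0.0], [0.001, 0.0, -1.0]]
ft_force: [0.2, 0.4, 0.3]
grip_width: 0.0002
gripper_force: 0.0
time_s: 10.55
position: [0.3694, 0.0455, 0.0966]
tool_rot: [[0.997, 0.08, 0.002], [0.08, -0.997, -0.0], [0.002, 0.0, -1.0]]
ft_force: [0.1, -0.5, 0.4]
grip_width: 0.0005
gripper_force: 0.0
```

View pics/dc.png

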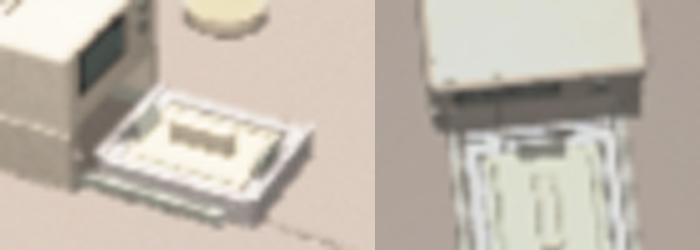

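```bash
python3 -m jog --help | head -40
```

```text
invalid input: not JSON, or not a number
```

The cover is seated: the ridge top held at z = 0.036 under 34 N, and both clips show over the plate edges. The moves offer no tilt, so the last stretch needs either a lean picked up at the reach limit or a firm shove. First I'll carefully try the reach limit, high and clear of everything.

```bash
python3 -m jog '[{"linear":[0,0,-0.5],"roll":0},{"linear":[0,0,-0.9],"roll":0},{"linear":[0,0,-0.9],"roll":0},{"linear":[0,0,-0.9],"roll":0},{"linear":[0.5,0,-0.5],"roll":0},{"linear":[0.9,0,0],"roll":0},{"linear":[0.9,0,0],"roll":0},{"linear":[0.9,0,0],"roll":0},{"linear":[0.9,0,0],"roll":0},{"linear":[0.9,0,0],"roll":0},{"linear":[0.9,0,0],"roll":0},{"linear":[0.5,0,0],"roll":0}]'
python3 -m jog '[{"linear":[0.5,0,0],"roll":0},{"linear":[0.5,0,0],"roll":0},{"linear":[0.3,0,0],"roll":0},{"linear":[0,0,0],"roll":0}]'
python3 -c "
from h import *;o=env.observe();print(o['q'],o['position'])"
```

```text
time_s: 11.65
position: [0.6274, 0.0666, 0.2429]
tool_rot: [[0.997, 0.081, 0.0], [0.081, -0.997, 0.0], [0.0, -0.0, -1.0]]
ft_force: [0.5, 0.5, 0.9]
grip_width: 0.0001
gripper_force: 0.0
time_s: 11.98
position: [0.6778, 0.0706, 0.2425]
tool_rot: [[0.997, 0.08, -0.0], [0.08, -0.997, 0.0], [-0.0, -0.0, -1.0]]
ft_force: [-0.1, -0.5, -0.8]
grip_width: 0.0002
gripper_force: 0.0
[-3.98529967e+00  3.55143590e+01  4.87306992e+01  6.71010787e-03
  9.57779869e+01  8.14028055e+01] [0.67780692 0.07059276 0.2424785 ]
```

```bash
python3 -m jog '[{"linear":[0.5,0,0],"roll":0},{"linear":[0.5,0,0],"roll":0},{"linear":[0.5,0,0],"roll":0},{"linear":[0.4,0,0],"roll":0},{"linear":[0.2,0,0],"roll":0}]'
python3 -c "
from h import *;o=env.observe();print(o['q'],o['position'])"
python3 -m jog '[{"linear":[0.2,0,0],"roll":0},{"linear":[0.2,0,0],"roll":0},{"linear":[0.2,0,0],"roll":0},{"linear":[0.2,0,0],"roll":0}]'
python3 -c "
from h import *;o=env.observe();print(o['q'],o['position'])"
```

```text
time_s: 12.4
position: [0.7604, 0.0773, 0.2431]
tool_rot: [[0.997, 0.08, -0.0], [0.08, -0.997, 0.0], [-0.0, -0.0, -1.0]]
ft_force: [0.0, -0.0, -0.3]
grip_width: -0.0002
gripper_force: 0.0
[-3.03739517e+00  4.65199675e+01  2.69713004e+01  2.45529704e-03
  1.06534847e+02  8.23555898e+01] [0.7603831  0.07732825 0.24310934]
time_s: 12.73
position: [0.7914, 0.08, 0.2441]
tool_rot: [[0.997, 0.08, 0.0], [0.08, -0.997, 0.0], [0.0, 0.0, -1.0]]
ft_force: [-0.7, -1.3, 0.3]
grip_width: 0.0
gripper_force: 0.0
[-2.72546738e+00  5.20172432e+01  1.51924594e+01  3.81645857e-04
  1.12787238e+02  8.26617777e+01] [0.79136186 0.07996243 0.24407143]
```

```bash
python3 -m jog '[{"linear":[0.1,0,0],"roll":0},{"linear":[0.1,0,0],"roll":0},{"linear":[0.1,0,0],"roll":0},{"linear":[0.1,0,0],"roll":0},{"linear":[0.1,0,0],"roll":0},{"linear":[0.1,0,0],"roll":0}]'
python3 -c "
from h import *;o=env.observe();print(o['q'],o['position'])"
```

```text
time_s: 13.23
position: [0.8018, 0.0803, 0.2386]
tool_rot: [[0.997, 0.08, 0.01], [0.08, -0.997, 0.001], [0.01, -0.0, -1.0]]
ft_force: [-0.2, 0.9, 0.0]
grip_width: -0.0001
gripper_force: 0.0
[-2.69024986e+00  5.35334217e+01  1.27478809e+01  8.18071134e-02
  1.13148687e+02  8.27429094e+01] [0.80175162 0.08029516 0.23864874]
```

At the elbow limit (held at 12.75°, inside its range) the tool starts to lean forward, which is the lean I need. I'll continue up and forward, clear of the glassware.

```bash
python3 -m jog '[{"linear":[0.1,0,-0.4],"roll":0},{"linear":[0.1,0,-0.4],"roll":0},{"linear":[0.2,0,-0.4],"roll":0},{"linear":[0.2,0,-0.4],"roll":0},{"linear":[0.2,0,-0.4],"roll":0},{"linear":[0.2,0,-0.4],"roll":0}]'
python3 -c "
from h import *;o=env.observe();print(o['q'],o['position'])"
```

```text
time_s: 13.73
position: [0.779, 0.0772, 0.3056]
tool_rot: [[0.995, 0.08, 0.052], [0.08, -0.997, 0.005], [0.052, -0.001, -0.999]]
ft_force: [0.5, -0.3, -0.5]
grip_width: -0.0
gripper_force: 0.0
[ -3.11936002  48.64483251  12.71144692   0.49167976 115.69665335
  82.50988216] [0.77899574 0.07721557 0.30558878]
```

```bash
python3 -m jog '[{"linear":[0.9,0,-0.3],"roll":0},{"linear":[0.9,0,-0.3],"roll":0},{"linear":[0.9,0,-0.3],"roll":0},{"linear":[0.9,0,-0.3],"roll":0},{"linear":[0.9,0,-0.3],"roll":0},{"linear":[0.9,0,-0.3],"roll":0}]'
python3 -c "
from h import *;o=env.observe();print(o['q'],o['position'])"
```

```text
time_s: 14.23
position: [0.8152, 0.0772, 0.3001]
tool_rot: [[0.982, 0.08, 0.172], [0.079, -0.997, 0.017], [0.173, -0.003, -0.985]]
ft_force: [0.7, -0.2, -0.7]
grip_width: 0.0001
gripper_force: 0.0
[ -3.33008673  49.30469847  12.74103852   1.62221557 108.11190441
  82.71215725] [0.81520677 0.07720485 0.30014639]
```

```bash
python3 -m jog '[{"linear":[0.9,0,-0.4],"roll":0},{"linear":[0.9,0,-0.4],"roll":0},{"linear":[0.9,0,-0.4],"roll":0},{"linear":[0.9,0,-0.4],"roll":0},{"linear":[0.9,0,-0.4],"roll":0},{"linear":[0.9,0,-0.4],"roll":0},{"linear":[0.9,0,-0.4],"roll":0},{"linear":[0.9,0,-0.4],"roll":0}]'
python3 -c "
from h import *;o=env.observe();print(o['q'],o['position'])"
```

```text
time_s: 14.9
position: [0.831, 0.0752, 0.3595]
tool_rot: [[0.937, 0.081, 0.341], [0.074, -0.997, 0.032], [0.342, -0.005, -0.94]]
ft_force: [0.0, 0.3, -1.3]
grip_width: -0.0002
gripper_force: 0.0
[ -3.9177935   45.67364903  12.73719514   3.24801817 101.80824378
  82.71281637] [0.83101124 0.07517749 0.35945426]
```

```bash
python3 -m jog '[{"linear":[0.9,0,-0.4],"roll":0},{"linear":[0.9,0,-0.4],"roll":0},{"linear":[0.9,0,-0.4],"roll":0},{"linear":[0.9,0,-0.4],"roll":0},{"linear":[0.9,0,-0.4],"roll":0},{"linear":[0.9,0,-0.4],"roll":0},{"linear":[0.9,0,-0.4],"roll":0},{"linear":[0.9,0,-0.4],"roll":0}]'
python3 -c "
from h import *;np.set_printoptions(precision=4,suppress=True);o=env.observe();print(o['q'],o['position'],o['tool_rot'])"
```

```text
time_s: 15.57
position: [0.8263, 0.0721, 0.4435]
tool_rot: [[0.864, 0.082, 0.497], [0.068, -0.997, 0.046], [0.499, -0.006, -0.866]]
ft_force: [0.1, -0.5, -0.8]
grip_width: 0.0
gripper_force: 0.0
[-4.7192 40.4465 12.7359  5.0225 97.2192 82.6486] [0.8263 0.0721 0.4435] [[ 0.8638  0.0815  0.4971]
 [ 0.0675 -0.9967  0.0461]
 [ 0.4992 -0.0063 -0.8665]]
```

```bash
python3 -m jog '[{"linear":[0.9,0,-0.3],"roll":0},{"linear":[0.9,0,-0.3],"roll":0},{"linear":[0.9,0,-0.3],"roll":0},{"linear":[0.9,0,-0.3],"roll":0},{"linear":[0.9,0,-0.3],"roll":0},{"linear":[0.9,0,-0.3],"roll":0},{"linear":[0.9,0,-0.3],"roll":0}]'
python3 -c "
from h import *;np.set_printoptions(precision=4,suppress=True);o=env.observe();print(o['q'],o['position'],o['tool_rot'])"
```

```text
time_s: 16.15
position: [0.8198, 0.0698, 0.5112]
tool_rot: [[0.781, 0.082, 0.619], [0.06, -0.997, 0.057], [0.621, -0.007, -0.784]]
ft_force: [0.2, 0.2, -0.4]
grip_width: -0.0001
gripper_force: 0.0
[-5.4323 36.4898 12.738   6.602  92.8266 82.5943] [0.8198 0.0698 0.5112] [[ 0.7813  0.0821  0.6187]
 [ 0.06   -0.9966  0.0565]
 [ 0.6213 -0.0071 -0.7836]]
```

```bash
python3 -m jog '[{"linear":[-0.5,-0.02,-0.03],"roll":0},{"linear":[-0.9,-0.02,-0.03],"roll":0},{"linear":[-0.9,-0.02,-0.03],"roll":0},{"linear":[-0.9,-0.02,-0.03],"roll":0},{"linear":[-0.9,-0.02,-0.03],"roll":0},{"linear":[-0.9,-0.02,-0.03],"roll":0},{"linear":[-0.9,-0.02,-0.03],"roll":0},{"linear":[-0.9,-0.02,-0.03],"roll":0},{"linear":[-0.9,-0.02,-0.03],"roll":0},{"linear":[-0.9,-0.02,-0.03],"roll":0},{"linear":[-0.9,-0.02,-0.03],"roll":0},{"linear":[-0.9,-0.02,-0.03],"roll":0}]'
python3 -m jog '[{"linear":[-0.4,0,0],"roll":0},{"linear":[0,0,0],"roll":0},{"linear":[0,0,0],"roll":0}]'
cat > w.py <<'E'
from h import *; import sys
np.set_printoptions(precision=4,suppress=True);o=env.observe();print(o['q'],o['position']);print(o['tool_rot'])
g=np.array(eval(sys.argv[1]))-o['position']; print('units',np.array(o['tool_rot']).T@g/.04)
E
python3 w.py '[.4836,.0545,.05]'; python3 w.py '[.4836,.0545,.011]'
```

```text
time_s: 17.15
position: [0.4888, 0.0538, 0.2677]
tool_rot: [[0.781, 0.082, 0.619], [0.06, -0.997, 0.056], [0.621, -0.006, -0.784]]
ft_force: [1.3, 0.1, -0.7]
grip_width: -0.0002
gripper_force: 0.0
time_s: 17.4
position: [0.4783, 0.0525, 0.2591]
tool_rot: [[0.781, 0.081, 0.619], [0.06, -0.997, 0.056], [0.621, -0.007, -0.784]]
ft_force: [0.1, 0.7, 0.2]
grip_width: -0.0001
gripper_force: 0.0
[-14.6367  -0.3097 108.3063  20.427   37.0434  58.3163] [0.4783 0.0525 0.2591]
[[ 0.7813  0.0813  0.6189]
 [ 0.0597 -0.9967  0.0557]
 [ 0.6213 -0.0066 -0.7835]]
units [-3.1405 -0.0048  4.1811]
[-14.6367  -0.3097 108.3063  20.427   37.0434  58.3163] [0.4783 0.0525 0.2591]
[[ 0.7813  0.0813  0.6189]
 [ 0.0597 -0.9967  0.0557]
 [ 0.6213 -0.0066 -0.7835]]
units [-3.7463  0.0017  4.9451]
```

```bash
python3 -m jog '[{"linear":[-0.45,0,0.6],"roll":0},{"linear":[-0.54,0,0.72],"roll":0},{"linear":[-0.54,0,0.72],"roll":0},{"linear":[-0.54,0,0.72],"roll":0},{"linear":[-0.54,0,0.72],"roll":0},{"linear":[-0.54,0,0.7],"roll":0},{"linear":[-0.3,0,0.38],"roll":0},{"linear":[-0.15,0,0.2],"roll":0},{"linear":[0,0,0],"roll":0},{"linear":[0,0,0],"roll":0},{"linear":[0,0,0],"roll":0}]'
python3 w.py '[.4836,.0545,.011]'; python3 w.py '[.648,.0677,.011]'
```

```text
time_s: 18.32
position: [0.4878, 0.0623, 0.0986]
tool_rot: [[0.77, 0.104, 0.63], [0.063, -0.994, 0.087], [0.635, -0.028, -0.772]]
ft_force: [0.5, 0.3, 0.4]
grip_width: 0.0001
gripper_force: 0.0
[-14.0102  18.903  123.509   89.1336  13.7086 -13.8417] [0.4878 0.0623 0.0986]
[[ 0.77    0.1036  0.6296]
 [ 0.0625 -0.9942  0.0871]
 [ 0.635  -0.0277 -0.772 ]]
units [-1.4843  0.243   1.608 ]
[-14.0102  18.903  123.509   89.1336  13.7086 -13.8417] [0.4878 0.0623 0.0986]
[[ 0.77    0.1036  0.6296]
 [ 0.0625 -0.9942  0.0871]
 [ 0.635  -0.0277 -0.772 ]]
units [1.701  0.3407 4.2244]
```

Near the base the 38° lean runs into the wrist limit (q5 → 10°). I'll fit the arm's planar geometry from logged states to see where this lean can be used.

```bash
cat > kin.py <<'E'
import numpy as np
from scipy.optimize import least_squares
np.set_printoptions(precision=4,suppress=True)
R=lambda a,b,c:None
S=[([-84.987,21.839,74.377,.002,83.857],[.164,-.525,.231]),([-3.985,35.514,48.731,0,95.778],[.6778,.0706,.2425]),([-3.037,46.52,26.971,0,106.535],[.7604,.0773,.2431]),([-2.725,52.017,15.192,0,112.787],[.7914,.08,.2441]),([-2.69,53.533,12.748,.08,113.149],[.8018,.0803,.2386]),([-3.119,48.645,12.711,.49,115.697],[.779,.0772,.3056]),([-3.33,49.305,12.741,1.62,108.112],[.8152,.0772,.3001]),([-3.918,45.674,12.737,3.248,101.808],[.831,.0752,.3595]),([-4.719,40.4465,12.736,5.02,97.22],[.8263,.0721,.4435]),([-5.432,36.49,12.738,6.602,92.827],[.8198,.0698,.5112]),([-14.637,-.31,108.306,20.427,37.043],[.4783,.0525,.2591]),([-14.01,18.903,123.509,89.134,13.709],[.4878,.0623,.0986])]
def ry(a): c,s=np.cos(a),np.sin(a); return np.array([[c,0,s],[0,1,0],[-s,0,c]])
def rz(a): c,s=np.cos(a),np.sin(a); return np.array([[c,-s,0],[s,c,0],[0,0,1]])
def fk(q,p):
    q=np.radians(q); r0,z0,L1,e,L2,Lt,d,d2=p
    A=rz(q[0]); v=np.array([r0,d,z0])+ry(q[1])@[0,0,L1]+ry(q[1]+q[2])@[e,0,L2]
    W=ry(q[1]+q[2])@rz(q[3])@ry(q[4])
    return A@(v+W@[0,d2,Lt]), A@W[:,2]
f=least_squares(lambda p:np.concatenate([fk(q,p)[0]-x for q,x in S]),[0,.3,.45,0,.4,.3,.1,0.])
P=f.x
if __name__=="__main__":
    print(P,abs(f.fun).max()*1000)
    for tilt in(20,25,30,35,40):
      for x in(.48,.52,.56,.6,.64):
        t=np.radians(tilt); az=np.radians(4.6); z=np.array([np.sin(t)*np.cos(az),np.sin(t)*np.sin(az),-np.cos(t)])
        tgt=np.array([x,.054+.08*(x-.48),.012])
        g=least_squares(lambda q:np.concatenate([(fk(q,P)[0]-tgt)*5,fk(q,P)[1]-z]),[-5,35,90,0,40],bounds=([-178,-50,12.7,-81,0],[178,133,142,261,163]),x_scale=50)
        print(tilt,x,g.x,g.cost)
E
python3 kin.py
```

```text
[ 0.0002  0.1299  0.5371  0.1029  0.3507  0.2573  0.1176 -0.0001] 0.16746049708415978
20 0.48 [-10.4809  28.9214 116.0096  18.2652  16.4948] 1.2105733591999781e-30
20 0.52 [ -9.0502  30.9692 109.7385  13.4359  20.3266] 2.5020225479347678e-26
20 0.56 [ -7.8709  33.199  103.3911  10.3809  24.1972] 4.5841801046512e-21
20 0.6 [-6.8814 35.593  96.9112  8.3062 28.1155] 3.9646245591493017e-19
20 0.64 [-6.0389 38.148  90.2424  6.8224 32.1098] 1.3451778067194173e-30
25 0.48 [-11.3524  29.2109 119.668   43.9325   9.6374] 4.4206110754763273e-32
25 0.52 [ -9.7559  31.0017 113.372   28.2363  12.7962] 2.7218055212966853e-17
25 0.56 [ -8.4551  33.0235 107.0418  19.736   16.4214] 2.1128947094900416e-28
25 0.6 [ -7.3734  35.2384 100.6153  14.684   20.2353] 2.4258811430343727e-24
25 0.64 [-6.4593 37.6301 94.0354 11.4205 24.1685] 2.6283382586301363e-21
30 0.48 [-12.3044  30.0947 123.3178 105.4576   8.6759] 1.707669609270797e-21
30 0.52 [-10.5143  31.5331 116.9493  72.4513   7.859 ] 1.4650957457919197e-23
30 0.56 [ -9.0733  33.2848 110.6039  45.0693   9.6104] 2.3960452308404068e-29
30 0.6 [ -7.8886  35.
[... 197 characters left out ...]
216e-30
35 0.52 [-11.32    32.6419 120.4589 127.6311  11.4585] 5.081764769791237e-30
35 0.56 [ -9.7292  34.038  114.0582 105.3109   8.4635] 4.186484188992696e-25
35 0.6 [ -8.4282  35.7524 107.6507  72.9235   7.7739] 9.575850072645937e-30
35 0.64 [ -7.3472  37.7199 101.1686  45.711    9.5479] 1.4634745850143606e-23
40 0.48 [-14.376   34.1086 130.5079 151.3684  25.8617] 4.813772599130656e-19
40 0.52 [-12.1502  34.4036 123.8567 147.2496  20.0254] 8.493483468449918e-27
40 0.56 [-10.4001  35.3392 117.3742 140.3306  15.1067] 1.0388601589874779e-18
40 0.6 [ -8.985   36.7042 110.9362 127.9537  11.0391] 3.620324891786792e-28
40 0.64 [ -7.8144  38.3901 104.4595 105.2736   8.2357] 7.191864035400295e-20
```

The fit is good to 0.2 mm. The 38° lean has an exact solution on the wrist's other branch (q4 ≈ 105–150) along the whole push, and the arm is already turning into it. I'll continue down slowly.

```bash
python3 -m jog '[{"linear":[-0.12,0.02,0.14],"roll":0},{"linear":[-0.12,0.02,0.14],"roll":0},{"linear":[-0.12,0.02,0.14],"roll":0},{"linear":[-0.12,0.02,0.14],"roll":0},{"linear":[-0.12,0.02,0.14],"roll":0},{"linear":[-0.12,0.02,0.14],"roll":0}]'
python3 w.py '[.4836,.0545,.012]'
```

```text
time_s: 18.82
position: [0.487, 0.0586, 0.0542]
tool_rot: [[0.769, 0.104, 0.63], [0.063, -0.994, 0.087], [0.636, -0.028, -0.771]]
ft_force: [0.9, -0.5, 0.4]
grip_width: 0.0
gripper_force: 0.0
[-14.7167  26.1847 126.7502 125.1436  17.3945 -51.7208] [0.487  0.0586 0.0542]
[[ 0.7694  0.1037  0.6303]
 [ 0.0625 -0.9942  0.0872]
 [ 0.6357 -0.0277 -0.7715]]
units [-0.7429  0.1233  0.7503]
```

```bash
python3 - <<'E'
from kin import *
z=np.array([.6303,.0872,-.7715]); q=[-14.7,26.2,126.7,125,17.4]
for x in np.arange(.484,.65,.02):
    t=np.array([x,.0545+.0805*(x-.4836),.012])
    g=least_squares(lambda q:np.concatenate([(fk(q,P)[0]-t)*5,fk(q,P)[1]-z]),q,x_scale=50); q=g.x; print(x,q)
E
python3 -m jog '[{"linear":[-0.12,0.02,0.12],"roll":0},{"linear":[-0.12,0.02,0.12],"roll":0},{"linear":[-0.12,0.02,0.12],"roll":0},{"linear":[-0.12,0.02,0.12],"roll":0},{"linear":[-0.12,0.02,0.12],"roll":0},{"linear":[0,0,0],"roll":0},{"linear":[0,0,0],"roll":0}]'
python3 w.py '[.4836,.0545,.012]'
```

```text
0.484 [-15.6453  33.8327 129.4909 143.0405  24.9829]
0.504 [-14.4068  33.9635 126.1555 140.3685  22.2255]
0.524 [-13.3138  34.2771 122.8759 137.0614  19.7321]
0.544 [-12.3416  34.7355 119.6314 132.9317  17.4777]
0.5640000000000001 [-11.4709  35.3124 116.4066 127.7411  15.46  ]
0.5840000000000001 [-10.686   35.9888 113.1889 121.2062  13.6988]
0.6040000000000001 [ -9.9747  36.7511 109.968  113.045   12.2375]
0.6240000000000001 [ -9.3267  37.5894 106.7348 103.1088  11.1409]
0.6440000000000001 [ -8.7339  38.4961 103.4812  91.6114  10.484 ]
time_s: 19.4
position: [0.4837, 0.0554, 0.02]
tool_rot: [[0.77, 0.104, 0.629], [0.062, -0.994, 0.088], [0.634, -0.029, -0.772]]
ft_force: [-0.7, 0.5, -0.5]
grip_width: -0.0001
gripper_force: 0.0
[-15.4833  32.2652 129.0949 140.4036  23.3395 -68.7071] [0.4837 0.0554 0.02  ]
[[ 0.7705  0.1036  0.629 ]
 [ 0.062  -0.9942  0.0878]
 [ 0.6344 -0.0286 -0.7724]]
units [-0.1299  0.0285  0.1525]
```

q5 stays at or above 10.4° along the whole push line, so this lean works all the way. Starting the push along the tray axis.

```bash
python3 -m jog '[{"linear":[-0.14,0.03,0.16],"roll":0},{"linear":[0,0,0],"roll":0},{"linear":[0.12,0.004,0.1],"roll":0},{"linear":[0.19,0.006,0.16],"roll":0},{"linear":[0.19,0.006,0.16],"roll":0},{"linear":[0.19,0.006,0.16],"roll":0},{"linear":[0.19,0.006,0.16],"roll":0},{"linear":[0.19,0.006,0.16],"roll":0}]'
python3 w.py '[.575,.0618,.012]'
```

```text
time_s: 20.07
position: [0.5393, 0.0589, 0.0112]
tool_rot: [[0.771, 0.103, 0.629], [0.062, -0.994, 0.087], [0.634, -0.028, -0.773]]
ft_force: [-4.0, -0.1, 3.3]
grip_width: -0.0001
gripper_force: 1.8
[-12.5054  34.6993 120.3248 133.9813  17.8558 -58.8985] [0.5393 0.0589 0.0112]
[[ 0.7709  0.103   0.6286]
 [ 0.0623 -0.9943  0.0866]
 [ 0.6339 -0.0276 -0.7729]]
units [0.7066 0.0206 0.5518]
```

```bash
python3 -m jog '[{"linear":[0.19,0.006,0.155],"roll":0},{"linear":[0.19,0.006,0.155],"roll":0},{"linear":[0.19,0.006,0.155],"roll":0},{"linear":[0.19,0.006,0.155],"roll":0},{"linear":[0.19,0.006,0.155],"roll":0}]'
python3 w.py '[.632,.0664,.012]'
python3 - <<'E'
from h import *
a=snap("side","e.png"); cv2.imwrite('pics/ec.png',cv2.resize(a[150:240,270:400],None,fx=5,fy=5,interpolation=2))
E
```

```text
time_s: 20.48
position: [0.5882, 0.0627, 0.0112]
tool_rot: [[0.771, 0.103, 0.629], [0.062, -0.994, 0.086], [0.634, -0.027, -0.773]]
ft_force: [-3.1, -0.1, 0.1]
grip_width: -0.0001
gripper_force: 1.1
[-10.4905  36.2119 112.4478 119.5159  13.2102 -42.05  ] [0.5882 0.0627 0.0112]
[[ 0.7709  0.1026  0.6287]
 [ 0.0623 -0.9944  0.0858]
 [ 0.6339 -0.027  -0.7729]]
units [0.8625 0.019  0.6819]
```

View pics/ec.png

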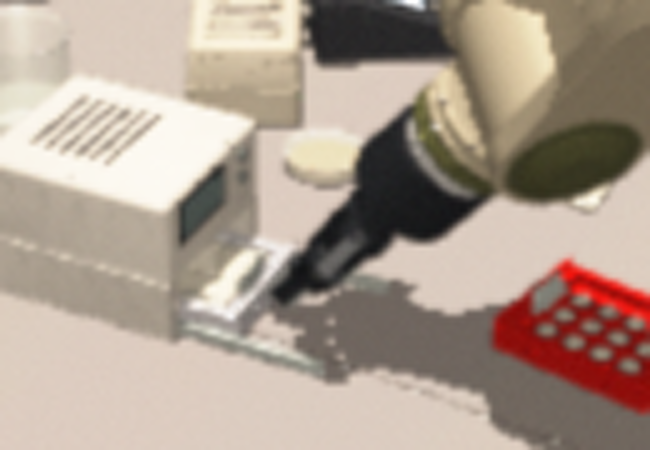

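The tray with its flat cover is sliding straight into the slot, and the leaning tip is on its near wall at crop (285,290). Continuing more gently.

```bash
python3 -m jog '[{"linear":[0.16,0.005,0.13],"roll":0},{"linear":[0.16,0.005,0.13],"roll":0},{"linear":[0.16,0.005,0.13],"roll":0},{"linear":[0.16,0.005,0.13],"roll":0},{"linear":[0.1,0.003,0.08],"roll":0},{"linear":[0,0,0],"roll":0}]'
python3 w.py '[.638,.0669,.012]'
```

```text
time_s: 21.03
position: [0.6265, 0.0657, 0.0115]
tool_rot: [[0.77, 0.103, 0.63], [0.062, -0.994, 0.086], [0.635, -0.027, -0.772]]
ft_force: [-0.1, -0.5, 0.0]
grip_width: -0.0002
gripper_force: 0.0
[ -9.25    37.7564 106.308  101.8212  10.9837 -22.9139] [0.6265 0.0657 0.0115]
[[ 0.7699  0.1031  0.6298]
 [ 0.0625 -0.9943  0.0864]
 [ 0.6351 -0.0272 -0.7719]]
units [ 0.2307 -0.0016  0.1732]
```

Now 5 mm steps until the force rises at the stop.

```bash
python3 -m jog '[{"linear":[0.1,0.003,0.08],"roll":0},{"linear":[0.06,0.002,0.05],"roll":0},{"linear":[0,0,0],"roll":0}]'
python3 -m jog '[{"linear":[0.05,0.002,0.04],"roll":0},{"linear":[0.03,0.001,0.025],"roll":0},{"linear":[0,0,0],"roll":0}]'; python3 w.py '[.638,.0669,.012]'
```

```text
time_s: 21.28
position: [0.6338, 0.0664, 0.0111]
tool_rot: [[0.771, 0.103, 0.629], [0.062, -0.994, 0.087], [0.634, -0.028, -0.773]]
ft_force: [-0.7, -0.1, -0.1]
grip_width: -0.0
gripper_force: 0.0
time_s: 21.53
position: [0.6347, 0.067, 0.0105]
tool_rot: [[0.773, 0.103, 0.625], [0.062, -0.994, 0.087], [0.631, -0.028, -0.775]]
ft_force: [-20.9, -2.2, 12.5]
grip_width: 0.0002
gripper_force: 10.6
[ -8.9124  38.1855 104.7968  94.9108  10.5617 -15.6332] [0.6347 0.067  0.0105]
[[ 0.7735  0.1031  0.6254]
 [ 0.0624 -0.9943  0.0868]
 [ 0.6308 -0.0281 -0.7755]]
units [0.0881 0.0102 0.0221]
```

```bash
python3 -m jog '[{"linear":[-0.1,0,-0.08],"roll":0},{"linear":[-0.2,0,-0.17],"roll":0},{"linear":[-0.3,0,-0.25],"roll":0},{"linear":[-0.3,0,-0.25],"roll":0},{"linear":[-0.1,0,-0.4],"roll":0},{"linear":[0,0,-0.6],"roll":0},{"linear":[0,0,-0.6],"roll":0},{"linear":[0,0,-0.6],"roll":0},{"linear":[0,0,0],"roll":0},{"linear":[0,0,0],"roll":0}]'
python3 - <<'E'
from h import *
np.set_printoptions(precision=1,suppress=True)
a=snap("side","f.png"); b=snap("top","ft.png")
k=8;x0,y0=290,185; c=cv2.resize(a[y0:y0+45,x0:x0+50],None,fx=k,fy=k,interpolation=2)
d=np.array([.9968,.0802]);n=np.array([-.0802,.9968]); t0=np.array([.5714,.0616])
for s,col in((.128,(0,0,255)),(.122,(255,0,0))):  # near wall top edge if moved by s
    P=[np.r_[t0+(s-.056)*d+w*n,.024] for w in(-.045,.045)]; q=((proj("side",P)-[x0,y0]+.5)*k).astype(int); cv2.line(c,tuple(map(int,q[0])),tuple(map(int,q[1])),col,1)
x1,y1=305,145; e=cv2.resize(b[y1:y1+45,x1:x1+50],None,fx=k,fy=k,interpolation=2)
cv2.imwrite('pics/fc.png',np.hstack([c,e]))
E
```

```text
time_s: 22.37
position: [0.533, 0.0537, 0.0775]
tool_rot: [[0.77, 0.103, 0.63], [0.062, -0.994, 0.086], [0.636, -0.027, -0.772]]
ft_force: [-0.0, 0.4, -0.3]
grip_width: 0.0004
gripper_force: 0.0
```

View pics/fc.png

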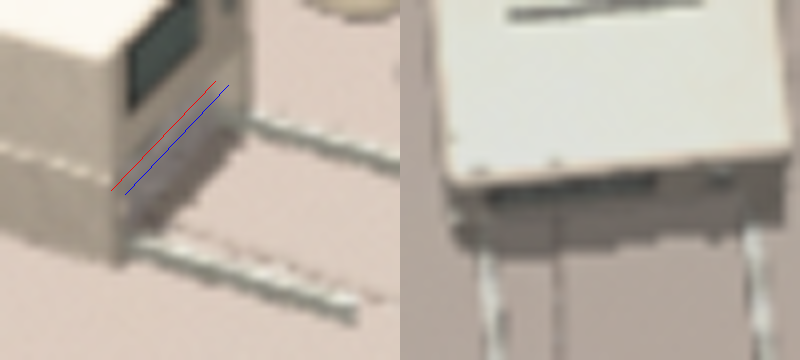

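Run:
```python
from h import *
np.set_printoptions(precision=4,suppress=True)
P=plane("top",[[311.0,167.6],[353.8,164.6]],.102); print(P, P.mean(0))
d=np.array([.9968,.0802]); print('edge s',P[:,:2]@d,'tip s',np.array([.6347,.067])@d,'tray start s',np.array([.5714,.0616])@d)
# side view: vertical edge of bay front-left bottom (crop 118,262) on table, and right bottom (245,125)
Q=plane("side",[[290+118/8-.5,185+262/8-.5]],0); print(Q,Q[:,:2]@d)
```

```text
[[0.6292 0.1267 0.102 ]
 [0.635  0.0073 0.102 ]] [0.6321 0.067  0.102 ]
edge s [0.6374 0.6335] tip s 0.63804236 tray start s 0.57451184
[[0.6295 0.1241 0.    ]] [0.6374]
```

The stop was felt as a sharp rise to 21 N. At that point the tip corner was about 10 mm inside the measured roof edge, which is where home should be. The tray is out of sight under the roof and the tool is clear, so I'm handing in.

```bash
python3 -c "
from h import *;print(env.close_job())"
```

```text
the job is handed in; nothing more can be done
None
```

I handed the job in at about 22 s: the long cover is snapped under both clips and the tray is against the stop, judged by contact force and the measured slot edge because the roof hides it; no verdict came back.

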